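# Shut and latch the chaff drawer

## Task

Two chaff collector boxes stand on the roastery bench, and one has been left with its drawer ajar and its latch open. Push that drawer fully home with your fingertips, and only then push its latch lever over past the centre, towards the drawer front, so that it snaps into its locked position and stays there. Push gently, do not grip or pull anything, and leave the other box, the cup, the jar and the brush as they are.

Things in the scene. Friction and masses are not known exactly. Their poses are not given: they have to be found in the camera images.
- chaff_a: chaff collector with the drawer left open: dark green fixed box, 170 deep (x) x 140 wide (y) x 125 mm high. Origin: centre of its underside; -x points out of the drawer front, roughly to the robot. Front face at x = -86 mm. Pipe stub 41 mm long at the rear. On top at x = -65 mm, y = 0 a bracket 34 x 36 mm, 26 mm high, carries the latch lever
- chaff_b: the second chaff collector, same build, its drawer shut and its latch already locked: dark green fixed box, 170 deep (x) x 140 wide (y) x 125 mm high. Origin: centre of its underside; -x points out of the drawer front, roughly to the robot. Front face at x = -86 mm. Pipe stub 41 mm long at the rear. On top at x = -65 mm, y = 0 a bracket 34 x 36 mm, 26 mm high, carries the latch lever
- drawer_a (a joint): how far the drawer of chaff_a is open, in m: 0 = fully home (hard stop), starts about 0.028 to 0.050, grows as it comes out towards the box's -x. It slides with about 2 N of friction and stays where it is left
- drawer_a_handle (a point): middle of the bar handle on the drawer front of chaff_a: a level steel bar, 80 mm long along the box's y, 11 mm thick, 35 mm in front of the drawer front and 75 mm above the bench. It moves with the drawer; pushed home it is at x = -121 mm, y = 0 of the box
- latch_a (a joint): angle of the latch lever of chaff_a, rad: 0 = open, leaning 0.6 rad (34 deg) from upright towards the rear of the box (+x); 0.6 = upright, the centre; 1.2 = locked, leaning 0.6 rad towards the drawer front (-x). The heavy ball drives it from the centre to the nearer end, so it snaps over; about 2 N at the ball starts it, less near the centre
- latch_a_tip (a point): centre of the solid steel ball (38 mm across) on the latch lever of chaff_a: a 10 mm rod, 95 mm from hinge to ball centre. Hinge along the box's y at x = -65 mm, y = 0, 143 mm above the bench. Ball centre: open 221 mm high, 54 mm behind the hinge (+x); upright 238 mm high; locked 221 mm high, 54 mm ahead of it (-x). A small hook on the lever drops before the drawer when locked
- drawer_b (a joint): opening of the drawer of chaff_b, m; 0 = shut, and so at the start
- latch_b (a joint): latch lever of chaff_b, rad, counted the other way: 0 = locked, leaning to the drawer front, and so at the start; 0.6 = upright; 1.2 = open, leaning to the rear
- cup: white ceramic cup, 68 mm across, 70 mm high, standing loose on the bench; origin: centre of its underside
- jar: amber glass jar with metal lid, 68 mm across, 105 mm high, standing loose; origin: centre of its underside
- brush: hand brush with wooden handle lying loose on the bench, about 200 mm long along its x; origin: underside, near its middle

How it is judged (in metres and radians):
On the way, in this order (a step that is already met when the one before it is completed fails the run):
1. the drawer is pushed fully home (within 4 mm) while its latch is still open (value of joint drawer_a below 0.004 m and value of joint latch_a below 0.3 rad), for 0.2 s.
2. the latch lever has snapped over to its locked end (value of joint latch_a above 1.1 rad and value of joint drawer_a below 0.004 m), for 0.2 s.
At the end, for the whole second after the job is handed in: The open drawer is home within 4 mm, its latch lever rests at its locked end (above 1.1 of 1.2 rad), the other box is still shut and latched, and cup, jar and brush are within 20 mm of where they stood (all of step 2 and value of joint drawer_b below 0.006 m and value of joint latch_b below 0.2 rad and distance of each of cup, jar, brush from where it was at the start of the episode below 0.02 m); the robot touches nothing.
It fails at once if the drawer is pulled further out instead of pushed (value of joint drawer_a above 0.06 m).
It fails at once if the other box's drawer or latch is disturbed (not (value of joint drawer_b below 0.006 m and value of joint latch_b below 0.2 rad)).
It fails at once if cup, jar or brush is pushed away, tipped or lifted (not (distance of each of cup, jar, brush from where it was at the start of the episode below 0.02 m)).
It fails at once if the latch is gripped or forced (over 30 N) (contact force between the fingers and latch_a above 30 N).
It fails at once if the drawer is gripped or rammed (over 45 N) (contact force between the fingers and drawer_a above 45 N).
It also fails if it takes over 38 s, if anything falls off the work surface, if the arm or the gripper's body presses on something with over 40 N, if the wrist force passes 120 N, or if a joint passes its speed limit or range.

## Robot

A 7-joint arm with a two-finger parallel gripper is mounted at the origin on the work surface. World frame = base frame: x ahead of the robot, y to its left, z up, the work surface at z = 0. Lengths are in m, angles in degrees, forces in N, time in s.
With the tool pointing down it reaches from about 0.425 to 0.875 m from the base axis. Payload 4.7 kg.
Tool frame: the origin (TCP) lies at the centre of the arm's flange, where the gripper is bolted on; the fingertips stand 182 mm ahead of it and the grasp point (between the pads) lies 164 mm ahead of it; z points along the fingers, x is the direction in which the jaws open and shut, and the axes are right-handed (so a half turn about z gives the same grasp; the last joint's range is limited). The gripper opens to 87 mm and grips with 3 to 60 N. Pads are 19 mm wide; open, the fingers measure 117 mm over their backs; the gripper's body (75 mm by 190 mm) begins 51 mm behind the grasp point.
Start: joints at [71.052, 18.392, -4.016, 83.108, 1.295, 78.541, -3.26], TCP at [0.22, -0.612, 0.405] pointing down, gripper open.
Joint ranges: [-163.93, 163.93], [-17.29, 119.83], [-79.2, 71.16], [3.27, 140.29], [-89.18, 269.18], [5.43, 117.66], [-154.24, 154.24]. Speed limits (degrees/s): [147.25, 147.25, 180, 180, 180, 180, 180].

## Interface

Orientations are given as [roll, pitch, yaw] about the fixed x, y, z axes, in that order (R = Rz(yaw) Ry(pitch) Rx(roll)).
In Python, from cell import env gives the robot as it stands. The module is installed in compiled form; this text tells all that it offers.
- The arm moves only by the tool carry_out, never from a script. Its argument "increments" is a list of rows, each a list of 5 numbers: the shift along the world's x, y, z in m, then the turn about the world's z in degrees, then the gripper's target within -1 to 1 (shut at 1, half-way at 0, fully open at -1). In form: [[dx, dy, dz, spin, jaw], ...]. A call has 1 to 20 rows; each row is the pose to reach, as a shift and turn from the pose commanded when the call began; what a row does not reach only later rows make up. A row lasts 1/10 s, in which the tool goes at most 50 mm and 8.59 degrees, less where a joint would pass 70% of its speed; a pose out of reach is approached as far as the arm can. A call with a gripper value outside its range is refused whole. The fingers move at their own pace and stop on an object; "grip_force" is the grip in N (left out, the last holds). Time passes only in rows, so rows that repeat a pose let the fingers close. It gives the time, the measured TCP pose, the force and the opening at its end, in the units of the state.
- env.get_obs(): the state, without advancing time (a new reading comes with each control period).
- env.read_camera(name): name is "scene" or "top"; returns (picture, depth): 400x640x3 uint8, red, green, blue; 400x640 float32, m along the optical axis (not along the pixel's ray), 0 where there is no reading.
- env.get_calibration(name): a dict with "K" (3x3 intrinsics, pixels), "camera_from_world" (4x4, takes a point from world to camera coordinates). Camera axes: x right, y down, z forward; pixel columns grow to the right and rows downward; lengths in m; the calibration is good to about 2 mm. A picture is of the moment at which its call begins. get_calibration takes no time and is no camera call.
- env.sign_off(): hands the job in, once; it reports no verdict.
The state is a dict: "time_s": time; "qpos": joint angles; "joint_velocities": joint speeds; "effort": joint torques, N m; "tool_pos": TCP position; "tool_rot": TCP orientation; "force": force on the tool from outside, world axes, zero at the start; "wrist_torque": the same for the moment, N m; "grip_width": finger opening in m.
Only numpy, scipy, OpenCV 4.12 (cv2) and the standard library are available. Lean on these libraries where they do the work, as an engineer would, in place of code of your own. Each camera call takes 0.05 s, during which the arm holds its last target.

## Working session

There is one attempt and no reset: what is moved stays moved. The work goes in short steps, Python scripts to look and compute and a tool call to move; the robot and the scene stay as the last step left them, time stands still between calls to the robot, and variables do not carry over. Pictures are saved under pics/ and viewed, and the job is handed in when it is done.

Besides the shell and the picture viewer there is one more tool, called in YAML: its name, and indented under it one key for each argument. carry_out: Moves the arm, as the interface text tells. Its arguments: {"type":"object","properties":{"increments":{"type":"array"},"grip_force":{"type":"number"}},"required":["increments"]}

```bash
mkdir -p pics
python3 - <<'E'
from cell import env
import cv2,numpy as np
o=env.get_obs(); print({k:np.round(v,3) for k,v in o.items()})
for n in("scene","top"):
    p,d=env.read_camera(n); cv2.imwrite(f"pics/{n}0.png",p[:,:,::-1]); np.savez(f"{n}0.npz",p=p,d=d)
    c=env.get_calibration(n); print(n,c["K"],c["camera_from_world"])
E
```

```text
{'time_s': np.float64(0.0), 'qpos': array([71.052, 18.439, -4.016, 83.174,  1.295, 78.542, -3.26 ]), 'joint_velocities': array([ 0.026,  0.057, -0.041,  0.028,  0.005, -0.042,  0.042]), 'effort': array([ 0.0000e+00, -4.9129e+01, -4.0400e-01, -3.1253e+01, -6.4000e-02,
        4.4000e-02,  0.0000e+00]), 'tool_pos': array([ 0.22 , -0.612,  0.404]), 'tool_rot': array([ 1.79995e+02,  1.10000e-01, -7.02420e+01]), 'force': array([-0.062, -0.062,  0.243]), 'wrist_torque': array([0.042, 0.003, 0.042]), 'grip_width': np.float64(0.087)}
scene [[428.85036441   0.         319.47588749]
 [  0.         428.85036441 199.79444434]
 [  0.           0.           1.        ]] [[ 0.47602081  0.87942606  0.00373962 -0.25703203]
 [ 0.73405733 -0.3949858  -0.55240026 -0.28785458]
 [-0.48431809  0.26569912 -0.83357061  1.64647315]
 [ 0.          0.          0.          1.        ]]
top [[406.14032969   0.         323.83512136]
 [  0.         406.14032969 201.66121187]
 [  0.           0.           1.        ]] [[-0.02076837 -0.99949321 -0.02412477  0.02053027]
 [-0.99713755  0.022462   -0.07219534  0.55736511]
 [ 0.07270064  0.02255633 -0.99709871  1.22073723]
 [ 0.          0.          0.          1.        ]]
```

View pics/scene0.png

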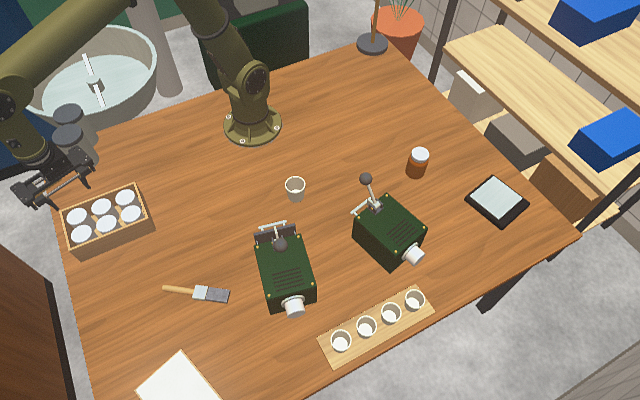

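View pics/top0.png

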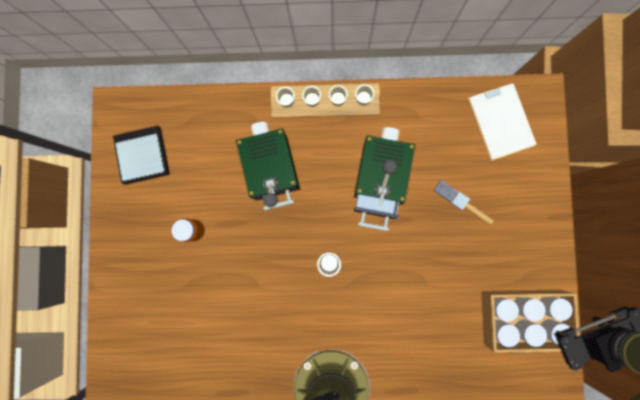

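The top view shows the open box at about (385,170): its drawer sticks out towards (377,215) and its ball is at the rear at (390,166). The shut box is at (267,165), the cup at (329,264), the jar at (183,230) and the brush at (463,200). In the scene view the open box is at (285,265), with its ball at (280,244). Next I'll measure the open box.

```bash
cat > h.py <<'E'
import numpy as np,cv2
from cell import env
def cal(n):
    c=env.get_calibration(n); return c["K"],np.array(c["camera_from_world"])
def cloud(n,d):
    K,T=cal(n); v,u=np.mgrid[0:400,0:640]
    P=np.stack([(u-K[0,2])/K[0,0]*d,(v-K[1,2])/K[1,1]*d,d],-1)
    return (P-T[:3,3])@T[:3,:3]
def ray(n,u,v):
    K,T=cal(n); r=T[:3,:3].T@np.array([(u-K[0,2])/K[0,0],(v-K[1,2])/K[1,1],1]); return -T[:3,:3].T@T[:3,3], r/np.linalg.norm(r)
def onz(n,u,v,z):
    c,r=ray(n,u,v); return c+r*(z-c[2])/r[2]
def tri(a,b):
    (c1,r1),(c2,r2)=ray(*a),ray(*b)
    s=np.linalg.lstsq(np.stack([r1,-r2],1),c2-c1,rcond=None)[0]
    p,q=c1+s[0]*r1,c2+s[1]*r2; return (p+q)/2,np.linalg.norm(p-q)
E
python3 - <<'E'
from h import *
for n,(x0,y0,x1,y1) in {"top":(335,115,435,245),"scene":(235,165,335,330)}.items():
    z=np.load(f"{n}0.npz"); p,d=z["p"],z["d"]
    k=6 if n=="top" else 4
    k=min(580//(y1-y0),k)
    im=cv2.resize(p[y0:y1,x0:x1,::-1],None,fx=k,fy=k,interpolation=cv2.INTER_CUBIC); cv2.imwrite(f"pics/{n}z.png",im); print(n,k)
    P=cloud(n,d).astype(float); hsv=cv2.cvtColor(p,cv2.COLOR_RGB2HSV)
    g=(p[...,1]>p[...,0]*1.3)&(p[...,1]>p[...,2]*1.1)&(d>0)&(abs(P[...,2]-.125)<.008)
    m=np.zeros_like(g); m[y0:y1,x0:x1]=g[y0:y1,x0:x1]
    pts=P[m]; print(n,m.sum(),"top z",np.median(pts[:,2]))
    r=cv2.minAreaRect(pts[:,:2].astype(np.float32)*1000); print(r)
    # things above
    for lo,hi in((.20,.26),(.06,.09)):
        mm=np.zeros_like(g);mm[y0:y1,x0:x1]=((P[...,2]>lo)&(P[...,2]<hi)&(d>0))[y0:y1,x0:x1]
        q=P[mm]; v,u=np.nonzero(mm); print(lo,mm.sum(),q.min(0).round(3) if len(q) else '',q.max(0).round(3) if len(q) else '', u.mean() if len(q) else '',v.mean() if len(q) else '')
E
```

```text
top 4
top 2271 top z 0.12445416459143732
((638.7765502929688, -166.6553955078125), (135.96685791015625, 166.39723205566406), 77.94352722167969)
0.2 177 [ 0.61  -0.183  0.201] [ 0.646 -0.147  0.244] 388.84180790960454 166.85875706214688
0.06 358 [ 0.467 -0.215  0.06 ] [ 0.769 -0.08   0.09 ] 378.1005586592179 193.43016759776538
scene 3
scene 910 top z 0.1242725164049047
((641.125732421875, -167.76177978515625), (137.51605224609375, 166.73394775390625), 77.95182800292969)
0.2 168 [ 0.614 -0.183  0.216] [ 0.648 -0.147  0.242] 280.35714285714283 244.54166666666666
0.06 730 [ 0.335 -0.253  0.06 ] [0.768 0.032 0.09 ] 286.06301369863013 257.6794520547945
```

View pics/topz.png

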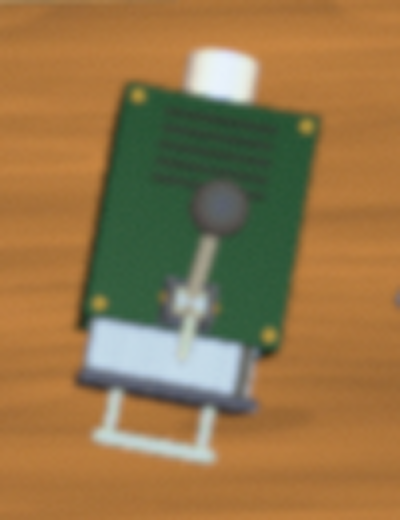

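View pics/scenez.png

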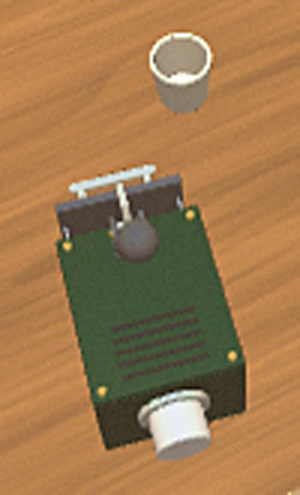

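Run:
```python
from h import *
z=np.load("top0.npz");p,d=z["p"],z["d"];P=cloud("top",d).astype(float)
zs=np.load("scene0.npz");Ps=cloud("scene",zs["d"]).astype(float)
np.set_printoptions(precision=4,suppress=True)
h=[];
for a,b in(((358.3,223.8),(259.3,227.7)),((388.3,229.8),(287,221))):
    # match ends: left end in top = +y
    pass
L,R=(358.3,223.8),(388.3,229.8); A,B=(287,221),(259.3,227.7)
for t,s in((L,A),(R,B)):
    q=tri(("top",*t),("scene",*s)); print("handle end",q, onz("top",*t,.075),onz("scene",*s,.075)); h.append(q[0])
print("mid",np.mean(h,0),"len",np.linalg.norm(h[0]-h[1]),"dir",np.degrees(np.arctan2(*(h[0]-h[1])[[1,0]])))
print("ball tri",tri(("top",389.2,166.7),("scene",280.3,244.5)))
c=np.array([.640,-.167]);yaw=np.radians(-12);Rm=np.array([[np.cos(yaw),-np.sin(yaw)],[np.sin(yaw),np.cos(yaw)]])
for nm,Q in(("top",P),("scene",Ps)):
    b=(Q[...,:2]-c)@Rm; Z=Q[...,2]
    print(nm)
    for lo in np.arange(-.19,-.04,.01):
        m=(b[...,0]>lo)&(b[...,0]<lo+.01)&(abs(b[...,1])<.07)&(Z>.05)
        if m.any(): print(round(lo,3),m.sum(),"zmax %.3f"%Z[m].max(), "y %.3f %.3f"%(b[...,1][m].min(),b[...,1][m].max()))
print("cup",P[264,329],P[258:270,323:336,2].max(),"jar",P[230,183],"ballB",P[198,270],"brush",P[200,463])
for s in(-1,1):
    hh=np.array(h)
print("mid in box",(np.mean(h,0)[:2]-c)@Rm)
```

```text
handle end (array([ 0.4881, -0.0893,  0.0726]), np.float64(0.0051201867994938284)) [ 0.487  -0.0915  0.075 ] [ 0.4906 -0.0875  0.075 ]
handle end (array([ 0.4692, -0.175 ,  0.073 ]), np.float64(0.0064792026681960175)) [ 0.4678 -0.1777  0.075 ] [ 0.4719 -0.1724  0.075 ]
mid [ 0.4786 -0.1322  0.0728] len 0.08776954497738865 dir 77.53243915462318
ball tri (array([ 0.6291, -0.1651,  0.223 ]), np.float64(0.000724015869811826))
top
-0.17 98 zmax 0.085 y -0.045 0.044
-0.16 35 zmax 0.083 y -0.041 0.038
-0.15 19 zmax 0.082 y -0.036 0.038
-0.14 20 zmax 0.081 y -0.038 0.037
-0.13 193 zmax 0.120 y -0.062 0.063
-0.12 30 zmax 0.119 y -0.060 0.060
-0.11 18 zmax 0.167 y -0.059 0.059
-0.1 26 zmax 0.172 y -0.059 0.059
-0.09 124 zmax 0.175 y -0.070 0.070
-0.08 188 zmax 0.172 y -0.069 0.070
-0.07 184 zmax 0.160 y -0.069 0.070
-0.06 174 zmax 0.172 y -0.070 0.070
-0.05 180 zmax 0.184 y -0.069 0.070
scene
-0.17 82 zmax 0.085 y -0.044 0.044
-0.16 29 zmax 0.083 y -0.038 0.040
-0.14 2 zmax 0.112 y -0.005 0.007
-0.13 271 zmax 0.120 y -0.063 0.063
-0.12 172 zmax 0.119 y -0.061 0.062
-0.11 6 zmax 0.169 y -0.058 0.059
-0.1 7 zmax 0.171 y -0.003 0.004
-0.09 67 zmax 0.175 y -0.068 0.069
-0.08 129 zmax 0.174 y -0.070 0.069
-0.07 121 zmax 0.161 y -0.068 0.069
-0.06 113 zmax 0.153 y -0.069 0.069
-0.05 131 zmax 0.129 y -0.069 0.070
cup [ 0.3671 -0.003   0.0027] 0.03460659116751122 jar [0.4794 0.4109 0.104 ] ballB [0.5539 0.139  0.2407] brush [ 0.5532 -0.4135  0.0205]
mid in box [-0.1651  0.0005]
```

Run:
```python
from h import *
zs=np.load("scene0.npz");p=zs["p"];cv2.imwrite("pics/grip.png",cv2.resize(p[80:240,0:160,::-1],None,fx=3.6,fy=3.6,interpolation=cv2.INTER_CUBIC))
zt=np.load("top0.npz")
yaw=np.radians(-70.24);R=np.array([[np.cos(yaw),np.sin(yaw)],[np.sin(yaw),-np.cos(yaw)]]) # cols tool x,y
for n,z in(("scene",zs),("top",zt)):
    P=cloud(n,z["d"]).astype(float);D=.404-P[...,2];b=(P[...,:2]-[.22,-.612])@R
    for lo in np.arange(0,.19,.02):
        m=(D>lo)&(D<lo+.02)&(np.abs(b).max(-1)<.13)&(z["d"]>0)
        if m.sum()>3: print(n,round(lo,2),m.sum(),"x %.3f %.3f y %.3f %.3f"%(*np.percentile(b[...,0][m],[1,99]),*np.percentile(b[...,1][m],[1,99])))
# hook extents
c=np.array([.640,-.167]);a=np.radians(-12);Rm=np.array([[np.cos(a),-np.sin(a)],[np.sin(a),np.cos(a)]])
for n,z in(("scene",zs),("top",zt)):
    P=cloud(n,z["d"]).astype(float);b=(P[...,:2]-c)@Rm;Z=P[...,2]
    m=(b[...,0]<-.085)&(b[...,0]>-.15)&(abs(b[...,1])<.02)&(Z>.128)
    print(n,np.c_[b[m],Z[m]][np.argsort(b[m][:,0])][:14].round(3).tolist())
```

```text
scene 0.0 433 x -0.051 0.035 y -0.039 0.032
scene 0.02 66 x -0.050 0.014 y -0.037 0.011
scene 0.04 207 x -0.051 0.015 y -0.028 -0.017
scene 0.06 1096 x -0.095 0.092 y -0.037 0.037
scene 0.08 517 x -0.088 0.088 y -0.039 0.031
scene 0.1 103 x -0.088 0.085 y -0.038 0.031
scene 0.12 34 x -0.058 0.054 y -0.013 0.010
scene 0.14 56 x -0.057 0.053 y -0.012 0.009
scene 0.16 39 x -0.054 0.050 y -0.011 0.005
scene 0.18 7 x -0.053 0.050 y -0.009 -0.005
top 0.0 747 x -0.051 0.016 y -0.037 0.036
top 0.02 157 x -0.052 0.010 y -0.037 0.027
top 0.04 178 x -0.052 0.014 y -0.026 0.022
top 0.06 1257 x -0.096 0.087 y -0.037 0.035
top 0.08 519 x -0.094 0.088 y -0.038 0.035
top 0.1 132 x -0.089 0.083 y -0.038 0.034
top 0.12 21 x 0.043 0.057 y -0.011 -0.003
top 0.14 17 x 0.041 0.049 y -0.012 0.006
top 0.16 36 x -0.053 0.052 y -0.010 0.010
top 0.18 10 x -0.049 0.049 y -0.010 0.001
scene [[-0.104, -0.004, 0.161], [-0.103, 0.002, 0.164], [-0.101, -0.001, 0.169], [-0.1, -0.001, 0.165], [-0.098, 0.002, 0.167], [-0.096, -0.002, 0.167], [-0.095, 0.004, 0.166], [-0.093, 0.001, 0.171], [-0.091, -0.003, 0.17], [-0.091, 0.003, 0.168], [-0.09, -0.003, 0.166], [-0.09, -0.0, 0.171], [-0.088, 0.002, 0.168], [-0.087, -0.001, 0.171]]
top [[-0.105, 0.002, 0.162], [-0.105, -0.001, 0.163], [-0.104, -0.004, 0.16], [-0.102, 0.0, 0.167], [-0.102, 0.002, 0.159], [-0.101, -0.003, 0.162], [-0.1, 0.003, 0.162], [-0.099, 0.0, 0.162], [-0.099, -0.002, 0.164], [-0.097, 0.001, 0.165], [-0.097, 0.003, 0.16], [-0.096, -0.002, 0.166], [-0.095, 0.002, 0.172], [-0.094, -0.001, 0.167]]
```

View pics/grip.png

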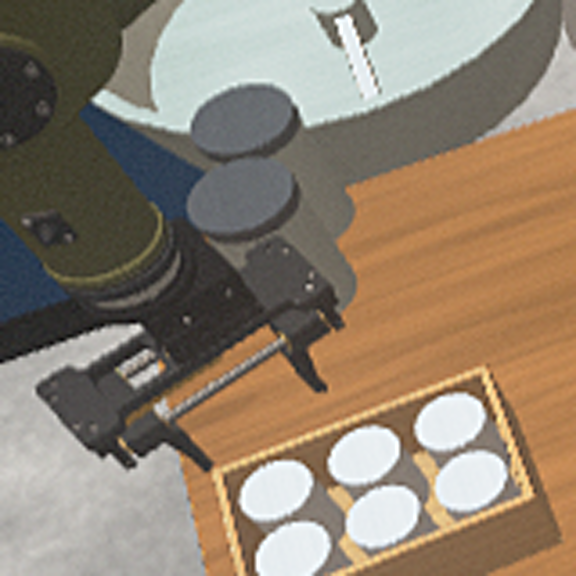

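Depth data confirms that the gripper's long side lies along its jaw axis.

| Item | Measured |
|---|---|
| Box A centre | (0.640, -0.167), yaw -12° |
| Drawer opening | about 44 mm |
| Ball | (0.629, -0.165, 0.223), which matches the text |
| Lever hook tip | box x -0.105, z about 0.16 |

If the gripper pushed square on, its body would hit the hook. I'll push with shut fingertips near the -y end of the bar instead, with the gripper yawed to -57°. That leaves about 11 mm of clearance.

carry_out:
  increments:
    - [0.01,0.02,0,1,1]
    - [0.03,0.06,0,2,1]
    - [0.05,0.11,0,4,1]
    - [0.07,0.155,0,5,1]
    - [0.09,0.2,0,7,1]
    - [0.11,0.245,0,8,1]
    - [0.13,0.29,0,9,1]
    - [0.15,0.335,0,10,1]
    - [0.17,0.375,0,11,1]
    - [0.19,0.415,0,12,1]
    - [0.2,0.44,0,13,1]
    - [0.208,0.455,0,13.2,1]
    - [0.21,0.459,0,13.2,1]
    - [0.21,0.459,0,13.2,1]

```text
time_s: 1.5
tool_pos: [0.4296, -0.1526, 0.4046]
tool_rot: [180.0, 0.0, -57.0]
force: [-0.4, -0.6, 0.3]
grip_width: 0.0004
```

Now straight down to fingertip height z = 0.070 (TCP 0.252).

carry_out:
  increments:
    - [0,0,-0.02,0,1]
    - [0,0,-0.05,0,1]
    - [0,0,-0.08,0,1]
    - [0,0,-0.11,0,1]
    - [0,0,-0.135,0,1]
    - [0,0,-0.147,0,1]
    - [0,0,-0.153,0,1]
    - [0,0,-0.153,0,1]
    - [0,0,-0.153,0,1]

```text
time_s: 2.4
tool_pos: [0.4302, -0.1532, 0.2528]
tool_rot: [-180.0, -0.1, -57.1]
force: [-0.4, -0.1, 0.3]
grip_width: 0.0
```

```bash
python3 - <<'E'
from h import *
for n,(x0,y0,x1,y1) in {"top":(335,115,435,245),"scene":(215,130,335,290)}.items():
    p,d=env.read_camera(n); np.savez(f"{n}1.npz",p=p,d=d)
    cv2.imwrite(f"pics/{n}1.png",cv2.resize(p[y0:y1,x0:x1,::-1],None,fx=3.5,fy=3.5,interpolation=cv2.INTER_CUBIC))
o=env.get_obs();print(o["tool_pos"],o["force"],o["qpos"])
E
python3 -c "
import cv2,numpy as np
a=cv2.imread('pics/top1.png');b=cv2.imread('pics/scene1.png');h=max(len(a),len(b))
cv2.imwrite('pics/both1.png',np.hstack([cv2.copyMakeBorder(i,0,h-len(i),0,0,0) for i in(a,b)]))"
```

```text
[ 0.43024863 -0.15303793  0.2529524 ] [ 0.43231904 -0.73311418  0.61719685] [ 45.70588982   4.33841901 -30.19085628 118.83139632   2.63616691
  57.31590337 -42.88676264]
```

View pics/both1.png

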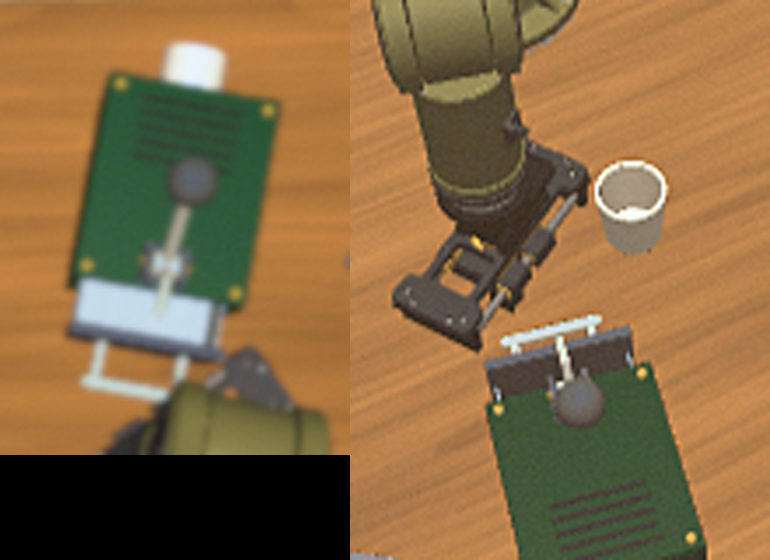

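The images show the shut fingers standing in front of the bar near its -y end (top crop about (150,400)). The body is clear of the hook and the cup. I'll push along box +x, (0.978, -0.208), slowly.

carry_out:
  increments:
    - [0.005,-0.001,0,0,1]
    - [0.01,-0.002,0,0,1]
    - [0.014,-0.003,0,0,1]
    - [0.016,-0.0034,0,0,1]
    - [0.018,-0.0038,0,0,1]
    - [0.02,-0.0043,0,0,1]
    - [0.022,-0.0047,0,0,1]
    - [0.024,-0.0051,0,0,1]
    - [0.026,-0.0055,0,0,1]
    - [0.029,-0.0062,0,0,1]
    - [0.032,-0.0068,0,0,1]
    - [0.035,-0.0074,0,0,1]
    - [0.038,-0.0081,0,0,1]
    - [0.041,-0.0087,0,0,1]
    - [0.044,-0.0094,0,0,1]
    - [0.046,-0.0098,0,0,1]
    - [0.048,-0.0102,0,0,1]
    - [0.05,-0.0106,0,0,1]
    - [0.052,-0.0111,0,0,1]
    - [0.052,-0.0111,0,0,1]

```text
time_s: 4.5
tool_pos: [0.482, -0.1639, 0.2518]
tool_rot: [-180.0, -0.0, -57.0]
force: [-1.8, 0.4, 0.5]
grip_width: 0.0005
```

```bash
cat > look.py <<'E'
from h import *
import sys
k=sys.argv[1]; o=[]
for n,(x0,y0,x1,y1) in {"top":(335,115,435,245),"scene":(215,130,335,290)}.items():
    p,d=env.read_camera(n); np.savez(f"{n}{k}.npz",p=p,d=d)
    o.append(cv2.resize(p[y0:y1,x0:x1,::-1],None,fx=3.5,fy=3.5,interpolation=cv2.INTER_CUBIC))
h=max(map(len,o)); cv2.imwrite(f"pics/both{k}.png",np.hstack([cv2.copyMakeBorder(i,0,h-len(i),0,0,0) for i in o]))
s=env.get_obs();print(s["time_s"],s["tool_pos"],s["force"])
# drawer front: points on dark panel in box frame
c=np.array([.640,-.167]);a=np.radians(-12);Rm=np.array([[np.cos(a),-np.sin(a)],[np.sin(a),np.cos(a)]])
print("TCP in box",(s["tool_pos"][:2]-c)@Rm)
for n in("top","scene"):
    P=cloud(n,np.load(f"{n}{k}.npz")["d"]).astype(float);b=(P[...,:2]-c)@Rm;Z=P[...,2]
    m=(b[...,0]<-.08)&(b[...,0]>-.2)&(b[...,1]<.06)&(b[...,1]>.0)&(Z>.068)&(Z<.09)
    if m.sum(): print(n,"handle front x",np.percentile(b[...,0][m],[1,5,20]))
E
python3 look.py 2
```

```text
4.6 [ 0.48189507 -0.16388291  0.25185261] [-1.28631613  0.28048585  0.14208188]
TCP in box [-0.15529804 -0.02982289]
top handle front x [-0.14208986 -0.14149584 -0.13842775]
scene handle front x [-0.14249103 -0.1405028  -0.13867467]
```

View pics/both2.png

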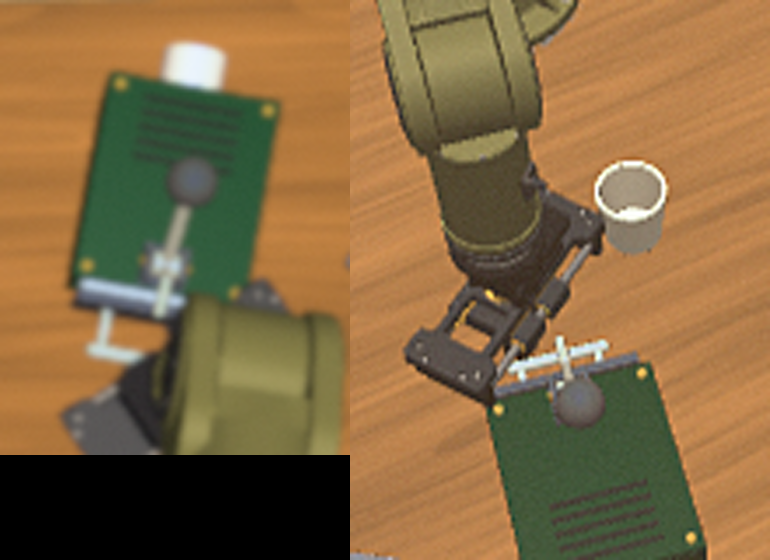

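The drawer is moving with about 2 N at the tool and about 13 mm to go. The hook (scene crop (565,345)) is still clear of the body. I'll continue at 1 mm per row.

carry_out:
  increments:
    - [0.002,-0.0004,0,0,1]
    - [0.004,-0.0009,0,0,1]
    - [0.006,-0.0013,0,0,1]
    - [0.007,-0.0015,0,0,1]
    - [0.008,-0.0017,0,0,1]
    - [0.009,-0.0019,0,0,1]
    - [0.01,-0.0021,0,0,1]
    - [0.0105,-0.0022,0,0,1]
    - [0.011,-0.0023,0,0,1]

```text
time_s: 5.5
tool_pos: [0.4927, -0.1662, 0.2518]
tool_rot: [180.0, -0.0, -57.0]
force: [-1.2, 0.9, -0.6]
grip_width: 0.0004
```

carry_out:
  increments:
    - [0.0005,-0.0001,0,0,1]
    - [0.001,-0.0002,0,0,1]
    - [0.0015,-0.0003,0,0,1]

```text
time_s: 5.8
tool_pos: [0.4942, -0.1665, 0.2518]
tool_rot: [180.0, -0.0, -57.0]
force: [-3.2, -0.2, -0.2]
grip_width: 0.0002
```

carry_out:
  increments:
    - [0.0005,-0.0001,0,0,1]
    - [0.001,-0.0002,0,0,1]

```text
time_s: 6.0
tool_pos: [0.4952, -0.1667, 0.2518]
tool_rot: [180.0, -0.0, -57.0]
force: [-2.1, 0.4, 0.0]
grip_width: 0.0004
```

carry_out:
  increments:
    - [0.0005,-0.0001,0,0,1]
    - [0.001,-0.0002,0,0,1]

```text
time_s: 6.2
tool_pos: [0.4962, -0.1669, 0.2518]
tool_rot: [180.0, -0.0, -57.0]
force: [-2.5, 0.3, 0.8]
grip_width: 0.0006
```

```bash
python3 look.py 3
```

```text
6.3 [ 0.4962684  -0.16688864  0.25181593] [-2.13016969  0.79158911  0.91117667]
TCP in box [-0.14061387 -0.02977455]
top handle front x [-0.12790522 -0.12720548 -0.12437127]
scene handle front x [-0.12747723 -0.12660761 -0.12408884]
```

carry_out:
  increments:
    - [0.0005,-0.0001,0,0,1]
    - [0.001,-0.0002,0,0,1]

```text
time_s: 6.5
tool_pos: [0.4972, -0.1671, 0.2518]
tool_rot: [180.0, -0.0, -57.0]
force: [-2.6, -0.1, 0.6]
grip_width: 0.0004
```

carry_out:
  increments:
    - [0.0005,-0.0001,0,0,1]
    - [0.001,-0.0002,0,0,1]

```text
time_s: 6.7
tool_pos: [0.4982, -0.1673, 0.2518]
tool_rot: [180.0, -0.0, -57.0]
force: [-2.7, -0.0, 0.1]
grip_width: 0.0003
```

carry_out:
  increments:
    - [0.0005,-0.0001,0,0,1]
    - [0.001,-0.0002,0,0,1]

```text
time_s: 6.9
tool_pos: [0.4989, -0.1674, 0.2516]
tool_rot: [179.9, 0.0, -57.0]
force: [-3.3, 0.7, 1.5]
grip_width: 0.0003
```

```bash
python3 look.py 4
```

```text
7.0 [ 0.49891238 -0.1674481   0.25166347] [-3.83872742  0.58900124  2.08028867]
TCP in box [-0.13791135 -0.02977207]
top handle front x [-0.1256789  -0.12473394 -0.12184179]
scene handle front x [-0.12691368 -0.1259507  -0.12353572]
```

View pics/both4.png

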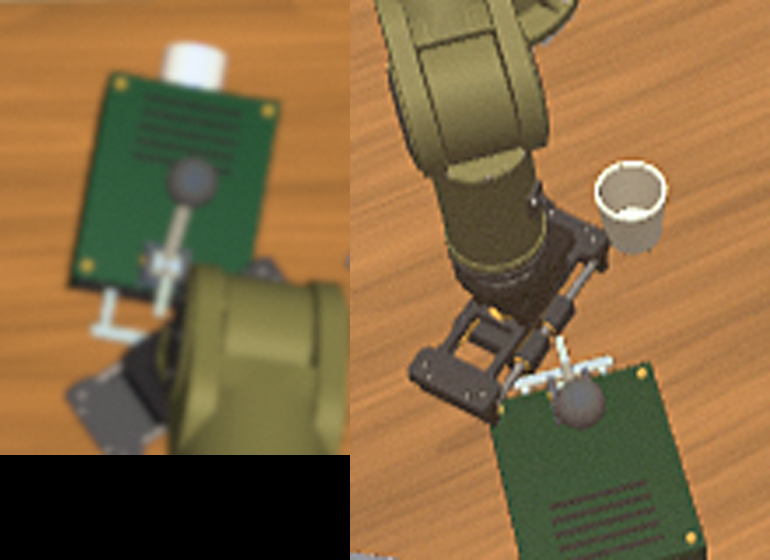

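carry_out:
  increments:
    - [0.0005,-0.0001,0,0,1]
    - [0.001,-0.0002,0,0,1]

```text
time_s: 7.2
tool_pos: [0.4995, -0.1676, 0.2515]
tool_rot: [179.9, 0.1, -57.0]
force: [-6.5, 0.8, 2.0]
grip_width: 0.0007
```

carry_out:
  increments:
    - [0.0005,-0.0001,0,0,1]
    - [0.001,-0.0002,0,0,1]
    - [0.001,-0.0002,0,0,1]

```text
time_s: 7.5
tool_pos: [0.5, -0.1676, 0.2514]
tool_rot: [179.8, 0.2, -57.0]
force: [-8.2, 1.4, 3.8]
grip_width: 0.0006
```

```bash
python3 look.py 5
```

```text
7.6 [ 0.49994583 -0.16767828  0.25138334] [-8.20228821  0.81010526  4.71956394]
TCP in box [-0.13685263 -0.02978236]
top handle front x [-0.12572121 -0.12490148 -0.12199821]
scene handle front x [-0.128474   -0.12716521 -0.12401308]
```

Handle front readings no longer change while the force rises to 8 N, so the drawer is on its stop. I'll back off along box -x and rise so I can check without the gripper in view.

carry_out:
  increments:
    - [-0.005,0.001,0,0,1]
    - [-0.015,0.003,0,0,1]
    - [-0.03,0.006,0,0,1]
    - [-0.05,0.011,0,0,1]
    - [-0.06,0.013,0,0,1]
    - [-0.06,0.013,0.03,0,1]
    - [-0.06,0.013,0.07,0,1]
    - [-0.06,0.013,0.11,0,1]
    - [-0.06,0.013,0.15,0,1]
    - [-0.06,0.013,0.19,0,1]
    - [-0.06,0.013,0.21,0,1]
    - [-0.06,0.013,0.22,0,1]

```text
time_s: 8.8
tool_pos: [0.4417, -0.1547, 0.4746]
tool_rot: [-179.8, -0.3, -57.0]
force: [0.7, -0.1, -0.1]
grip_width: 0.0004
```

```bash
python3 look.py 6
python3 - <<'E'
from h import *
P=cloud("scene",np.load("scene6.npz")["d"]).astype(float);p=np.load("scene6.npz")["p"]
a=np.radians(-12);Rm=np.array([[np.cos(a),-np.sin(a)],[np.sin(a),np.cos(a)]])
for k in("0","6"):
  for n in("top","scene"):
    P=cloud(n,np.load(f"{n}{k}.npz")["d"]).astype(float);b=(P[...,:2]-[.64,-.167])@Rm;Z=P[...,2]
    m=(b[...,0]<-.08)&(b[...,0]>-.19)&(abs(b[...,1])<.04)&(Z>.072)&(Z<.088)
    x=b[...,0][m]; x=x[x<x.min()+.02]; print(k,n,len(x),"bar centre ~",np.median(x),x.min())
    m=(b[...,0]>-.04)&(b[...,0]<.02)&(abs(b[...,1])<.03)&(Z>.2); print(" ball",b[m].mean(0) if m.any() else None)
E
```

```text
8.9 [ 0.44150009 -0.15477742  0.47288061] [-0.25615081 -1.01257205  0.34721123]
TCP in box [-0.19670343 -0.02931497]
top handle front x [-0.125625   -0.12485188 -0.12223407]
scene handle front x [-0.12468491 -0.12402871 -0.1228817 ]
0 top 122 bar centre ~ -0.1626987297745386 -0.1689249840296062
 ball [-0.01343796  0.00102486]
0 scene 96 bar centre ~ -0.16224942853180302 -0.1694641340618134
 ball [-0.00610732 -0.0004225 ]
6 top 117 bar centre ~ -0.11991524417731521 -0.12589106441496106
 ball [-0.01350606  0.00102669]
6 scene 83 bar centre ~ -0.11979090259405821 -0.12815791306494026
 ball [-0.00597675 -0.00043654]
```

View pics/both6.png

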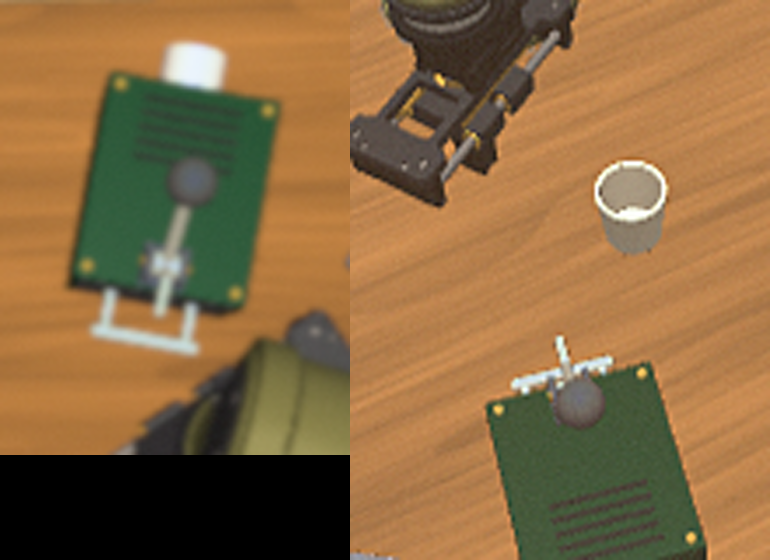

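The drawer is home: bar centre at box x -0.120 against -0.121 nominal. The lever is still open. Next I'll move above and behind the ball and square the fingers to the push direction (yaw -102°).

carry_out:
  increments:
    - [0.01,0,0.01,-3,1]
    - [0.03,-0.002,0.02,-7,1]
    - [0.06,-0.005,0.02,-12,1]
    - [0.09,-0.008,0.02,-18,1]
    - [0.12,-0.01,0.02,-24,1]
    - [0.15,-0.012,0.02,-30,1]
    - [0.18,-0.015,0.02,-36,1]
    - [0.21,-0.018,0.02,-41,1]
    - [0.23,-0.019,0.01,-44,1]
    - [0.2385,-0.02,0,-45,1]
    - [0.2385,-0.02,0,-45,1]
    - [0.2385,-0.02,0,-45,1]

```text
time_s: 10.1
tool_pos: [0.6791, -0.1748, 0.4706]
tool_rot: [179.9, -0.0, -102.0]
force: [-0.3, 0.0, 0.8]
grip_width: 0.0007
```

```bash
python3 look.py 7
```

```text
10.2 [ 0.67894072 -0.17496136  0.47254095] [-0.10353687 -0.04454479  0.39096202]
TCP in box [0.03974503 0.00030885]
top handle front x [-0.12575684 -0.12488145 -0.12221455]
```

View pics/both7.png

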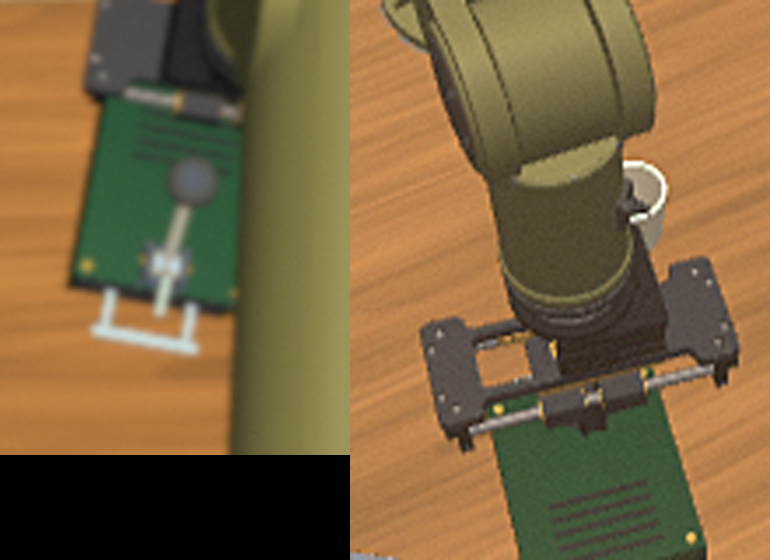

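The gripper is behind the ball and squared up, with 22 mm of gap to the ball's rear. I'll lower the tips to z ≈ 0.213, then advance along box -x, (-0.978, +0.208).

carry_out:
  increments:
    - [0,0,-0.02,0,1]
    - [0,0,-0.045,0,1]
    - [0,0,-0.065,0,1]
    - [0,0,-0.075,0,1]
    - [0,0,-0.077,0,1]
    - [0,0,-0.077,0,1]
    - [-0.005,0.001,-0.077,0,1]
    - [-0.01,0.002,-0.077,0,1]
    - [-0.014,0.003,-0.077,0,1]
    - [-0.017,0.0036,-0.077,0,1]
    - [-0.019,0.004,-0.077,0,1]
    - [-0.021,0.0045,-0.077,0,1]
    - [-0.023,0.0049,-0.077,0,1]
    - [-0.025,0.0053,-0.077,0,1]
    - [-0.027,0.0057,-0.077,0,1]

```text
time_s: 11.7
tool_pos: [0.654, -0.1695, 0.3971]
tool_rot: [-179.6, -0.0, -102.1]
force: [6.5, -1.6, 5.8]
grip_width: 0.0005
```

Contact is made: 6.5 N horizontal and 5.8 N upward. The upward part is friction as the ball rises. I'll follow the ball's arc, rising with it, so there is less slip.

carry_out:
  increments:
    - [-0.001,0.0002,0.002,0,1]
    - [-0.003,0.0006,0.003,0,1]
    - [-0.005,0.001,0.0045,0,1]
    - [-0.007,0.0015,0.0055,0,1]
    - [-0.009,0.0019,0.0065,0,1]
    - [-0.011,0.0023,0.0075,0,1]

```text
time_s: 12.3
tool_pos: [0.6412, -0.1668, 0.4018]
tool_rot: [179.9, -0.0, -102.0]
force: [2.0, -0.7, 2.1]
grip_width: 0.0003
```

carry_out:
  increments:
    - [-0.003,0.0006,0.001,0,1]
    - [-0.006,0.0013,0.0025,0,1]
    - [-0.009,0.0019,0.0035,0,1]
    - [-0.012,0.0026,0.0045,0,1]
    - [-0.015,0.0032,0.005,0,1]
    - [-0.018,0.0038,0.006,0,1]
    - [-0.021,0.0045,0.0065,0,1]
    - [-0.024,0.0051,0.007,0,1]
    - [-0.027,0.0057,0.0075,0,1]

```text
time_s: 13.2
tool_pos: [0.6143, -0.161, 0.4096]
tool_rot: [180.0, 0.0, -102.0]
force: [1.2, 0.4, -0.1]
grip_width: 0.0005
```

carry_out:
  increments:
    - [-0.003,0.0006,0.001,0,1]
    - [-0.006,0.0013,0.001,0,1]
    - [-0.009,0.0019,0.001,0,1]
    - [-0.012,0.0026,0.001,0,1]
    - [-0.015,0.0032,0.001,0,1]
    - [-0.018,0.0038,0.001,0,1]
    - [-0.021,0.0045,0.001,0,1]
    - [-0.021,0.0045,0.001,0,1]
    - [-0.021,0.0045,0.001,0,1]
    - [-0.021,0.0045,0.001,0,1]

```text
time_s: 14.2
tool_pos: [0.5938, -0.1567, 0.4108]
tool_rot: [-180.0, -0.0, -102.0]
force: [-0.3, 0.7, -0.5]
grip_width: 0.0006
```

```bash
python3 look.py 8
```

```text
14.3 [ 0.59379201 -0.15663135  0.41074943] [-0.40625815 -0.20369422  0.65346411]
TCP in box [-0.047354    0.00053488]
top handle front x [-0.12553199 -0.12498291 -0.12222167]
scene handle front x [-0.12655944 -0.12612115 -0.12216261]
```

View pics/both8.png

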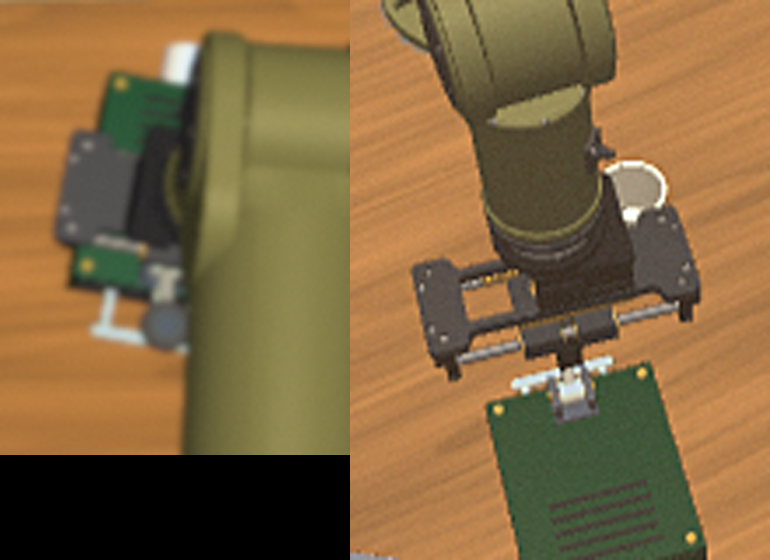

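The lever has snapped over: the ball now sits over the handle (top crop (165,325)) and the force is near 0. I'll back off to the rear and rise, clear of everything, then check.

carry_out:
  increments:
    - [0.01,-0.002,0.005,0,1]
    - [0.025,-0.005,0.02,0,1]
    - [0.04,-0.008,0.045,0,1]
    - [0.05,-0.01,0.08,0,1]
    - [0.05,-0.01,0.115,0,1]
    - [0.05,-0.03,0.14,0,1]
    - [0.05,-0.065,0.15,0,1]
    - [0.05,-0.11,0.15,0,1]
    - [0.05,-0.155,0.15,0,1]
    - [0.05,-0.2,0.15,0,1]
    - [0.05,-0.23,0.15,0,1]
    - [0.05,-0.24,0.15,0,1]
    - [0.05,-0.24,0.15,0,1]

```text
time_s: 15.6
tool_pos: [0.6435, -0.3984, 0.5595]
tool_rot: [179.9, 0.0, -102.2]
force: [0.4, -0.2, -0.8]
grip_width: 0.0003
```

```bash
python3 look.py 9
python3 - <<'E'
from h import *
a=np.radians(-12);Rm=np.array([[np.cos(a),-np.sin(a)],[np.sin(a),np.cos(a)]])
for n in("top","scene"):
    z=np.load(f"{n}9.npz");z0=np.load(f"{n}0.npz")
    P=cloud(n,z["d"]).astype(float);b=(P[...,:2]-[.64,-.167])@Rm;Z=P[...,2]
    m=(abs(b[...,0]+.119)<.03)&(abs(b[...,1])<.03)&(Z>.195)&(Z<.26); print(n,"ball",m.sum(),b[m].mean(0),Z[m].max())
    m=(b[...,0]<-.08)&(b[...,0]>-.19)&(abs(b[...,1])<.042)&(abs(b[...,1])>.02)&(Z>.072)&(Z<.088);x=b[...,0][m];print("bar",np.median(x[x<x.min()+.012]),x.min())
    df=(np.abs(z["p"].astype(int)-z0["p"]).max(-1)>40)
    for nm,(u,v,w) in dict(top=dict(cup=(329,264,14),jar=(183,230,18),brush=(463,200,28),B=(267,165,40)),scene=dict(cup=(295,188,14),jar=(418,162,16),brush=(197,293,30),B=(388,228,40)))[n].items():
        print(nm,df[v-w:v+w,u-w:u+w].mean().round(3),end=" ")
    print()
    cv2.imwrite(f"pics/{n}9.png",z["p"][:,:,::-1])
E
```

```text
15.7 [ 0.64432207 -0.39494991  0.56080557] [-0.02599357  0.69318281 -0.07957351]
TCP in box [ 0.05162107 -0.22207005]
top handle front x [-0.12562882 -0.12489815 -0.12234802]
scene handle front x [-0.12539711 -0.12465916 -0.12364929]
top ball 175 [-0.11831848  0.00114754] 0.24276987848952553
bar -0.12095767251834592 -0.1256593490305432
cup 0.0 jar 0.0 brush 0.0 B 0.0 
scene ball 167 [-0.11104346 -0.00039692] 0.24239106142530936
bar -0.11963620495303917 -0.12652535067252865
cup 0.0 jar 0.0 brush 0.011 B 0.0
```

View pics/scene9.png

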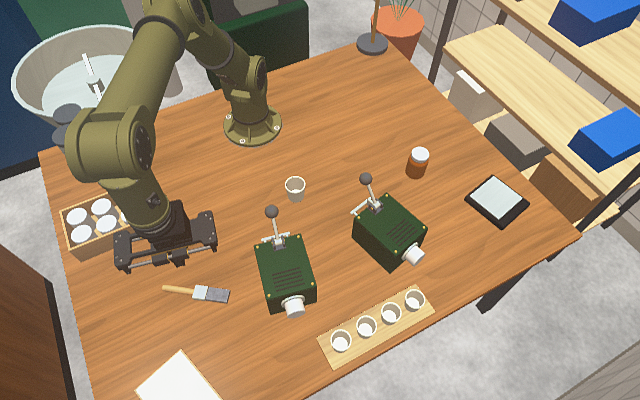

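View pics/top9.png

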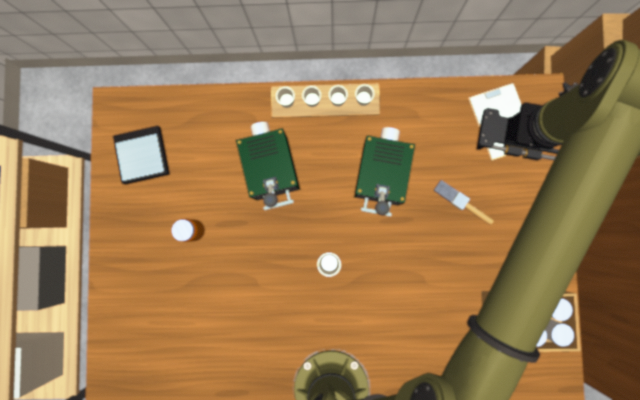

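Box A now looks the same as box B: its ball leans forward at (382,208) in the top view and (272,211) in the scene view, and the drawer is shut. Cup, jar and brush look unchanged, and the arm is clear of everything. I'll hand it in.

```bash
python3 -c "
from cell import env
print(env.sign_off(), env.get_obs()['time_s'])"
```

```text
the job is handed in; nothing more can be done
the job is handed in; nothing more can be done
```

The drawer of the open box is pushed home and its latch lever is snapped over to locked. I handed the job in at about 16 s; the interface gave no verdict.

**Drawer:** I pushed the bar with shut fingertips near its -y end, with the gripper turned so its body cleared the lever's hook. It slid about 44 mm until the force rose to about 8 N on the stop. Afterwards the bar centre read box x -0.120 to -0.121 (nominal -0.121), with the lever still open.

**Latch:** I pushed the ball from behind along its arc, with a reading of about 9 N at most, until it fell over by itself. The ball moved about 105 mm forward, against about 107 mm expected from open to locked, and was level with its starting height.

**Other things:** The last pictures show no change at the second box, the cup or the jar. About 1% of the pixels around the brush changed in the scene view and none in the top view. I put that down to the arm's shadow or edge, because the brush looks unmoved. The arm ended clear of everything with almost no force on the tool.

**Disagreements:** The two cameras differ by up to about 3 mm on the front edge of the handle, and by about 7 mm on the ball's mean position because each sees a different side of it. For the ball I therefore relied on how far it moved between pictures. For the drawer I relied on the bar position and the rise in force.

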